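Nudge the stray disc into its foam cut-out and push the tool-chest drawer shut

ROBOT

A 6-joint arm with a two-finger parallel gripper is mounted at the origin on a cart in front of the work surface, level with it; the furniture and walls round the work are solid. World frame = base frame: x ahead of the robot, y to its left, z up, the work surface at z = 0. Lengths are in mm, angles in rad, forces in N, time in s.
With the tool pointing down it reaches from about 300 to 875 mm from the base axis. Payload 6.4 kg.
Tool frame: the origin (TCP) lies on the centre line of the jaws, within the pads' length; the fingertips stand 14 mm ahead of it and the grasp point (between the pads) lies 5 mm behind it (ctrl.tcp_to_tips is the distance from the TCP to the fingertips, in mm); z points along the fingers, y is the line along which they close (so a half turn about z gives the same grasp; the last joint's range is limited). The gripper opens to 85 mm and grips with 20 to 120 N. Pads are 22 mm wide; open, the fingers measure 114 mm over their backs; the gripper's body (76 mm by 85 mm) begins 54 mm behind the grasp point. The pads swing forward as they close: fully open they stand 13 mm farther back than shut.
Start: joints at [-1.485, 0.181, 1.607, -0, 1.354, -0.206], TCP at [165.43, -550.703, 245.288] pointing down, gripper open.
Joint ranges: [-2.99, 2.99], [-0.89, 2.07], [0.3, 2.58], [-1.14, 4.28], [0, 2.63], [-3.12, 3.12]. Speed limits (rad/s): [2.57, 2.57, 3.01, 3.14, 3.14, 3.14].

INTERFACE

Orientations are given as a unit quaternion [w, x, y, z].
In Python, from bench import ctrl, cams, job, nets gives the robot as it stands.
- The arm moves only by the shell command python3 -m creep 'ROWS'. ROWS is a JSON object of lists of equal length, an entry for each row: "dp": the shift along the tool's x, y, z in cm, a list of three; "yaw": the turn about the tool's z in rad; "jaw": the gripper command: -1 is fully open, 1 is shut, values between are in proportion. In form: {"dp": [[x, y, z], ...], "yaw": [yaw, ...], "jaw": [jaw, ...]}. A call has 1 to 8 rows; each row shifts and turns the commanded pose from where the row before left it, along the tool's axes as they then stand; what a row does not reach is not made up. A row lasts 1/10 s, in which the tool goes at most 50 mm and 8.59 degrees, less where a joint would pass 70% of its speed; a pose out of reach is approached as far as the arm can. A call with a gripper value outside its range is refused whole. The fingers move at their own pace and stop on an object; the grip force is fixed at half the most. Time passes only in rows, so rows that do not move let the fingers close. It gives the time, the measured TCP pose, the force, the opening and the grip force at its end, in the units of the state.
- ctrl.get_obs(): the state, without advancing time (a new reading comes with each control period).
- cams.capture(name): name is "side" or "top" or "wrist"; returns a dict with "frame" (420x560x3 uint8, blue, green, red), "fx", "fy", "cx", "cy" (pixels), "xyz" and "attitude" of the camera in the world; the wrist camera has in their place "tool_from_camera" (4x4, takes a point from camera to tool coordinates, whose origin is the TCP and whose axes are the flange's). Camera axes: x right, y down, z forward; pixel columns grow to the right and rows downward; lengths in mm; the calibration is good to about 2 mm. A picture is of the moment at which its call begins: read the wrist's pose just before it. There is no depth.
- job.sign_off(): hands the job in; it is judged then, once.
Trained networks look in a picture, given as the dict that the camera call returned (one of the last four; its "shot" number tells which), for a name from the list of things; names that differ only in an ending like _2 or _b are one class to them, and where a whole thing is asked for, a point or a joint stands for the part that bears it (a point fixed in the world has none). Each returns a list of dicts, best first, with "conf" (0 to 1); they miss things now and then, are a little off and sometimes report something else, mostly with a low value. They report only what shows in the picture. A call takes as long as a camera call. They do not tell look-alikes from the thing itself.
- nets.look_for(label, picture): "position" ([x, y, z] in mm, in world coordinates, good to about 4 mm: the middle of the surface that is visible of it).
- nets.cut_out(label, picture): "region" (420x560 bool, what is visible of it).
The state is a dict: "clock": time; "joint_pos": joint angles; "joint_vel": joint speeds; "tau": joint torques, N m; "eef_pos": TCP position; "ee_rot": TCP orientation; "force": force on the tool from outside, world axes, zero at the start; "wrist_torque": the same for the moment, N m; "gripper_width": finger opening in mm; "gripper_force": force on a finger pad.
Only numpy, scipy, OpenCV 4.12 (cv2) and the standard library are available. Lean on these libraries where they do the work, as an engineer would, in place of code of your own. Each camera call takes 0.05 s, during which the arm holds its last target. There are 200 camera calls.

TASK

The drawer of the red tool chest stands open and will not shut, because one metal disc lies on top of the black foam instead of in its cut-out. With the fingertips only, without picking anything up, push that disc across the foam until it drops flat into the empty round cut-out, then push the drawer fully shut. Leave the other disc in its cut-out, and the tape, post, bottle and screwdriver where they are.

Things in the scene. Friction and masses are not known exactly. Their poses are not given: they have to be found in the camera images.
- chest: Red tool chest with one drawer, 210 mm deep (x), 340 wide (y), 82 high; fixed; its yaw varies. Origin: centre of its underside. -x is its front, towards the robot. Tape and a bit case lie on it. Over the drawer runs a rail, 105 to 97 mm in front of the origin, underside 50 mm above the table: a disc in its cut-out passes below with 3 mm to spare, one lying on the foam does not.
- chest_drawer: The chest's drawer with its foam. Origin: under the middle of the drawer, 10 mm above the table; shut, it lies straight above the chest's origin; at the start it is 120 to 150 mm out to the chest's -x. It slides along the chest's x and stays where left: 3 N friction, damping 6 N s/m, no spring; its front stops against the chest. Its sides rise 3 mm above the foam, its front 22 mm.
- empty_cutout (a point): Centre of the floor of the empty round cut-out in the foam, on the drawer's left (+y) side; moves with the drawer. 70 mm across, 9 mm deep: floor 37 mm, the foam's flat black face 46 mm above the table; edge chamfered 1.5 mm. The inner face of the drawer's front is 55 mm to its -x. Axes as the chest's.
- full_cutout (a point): Centre of the floor of the other, equal cut-out, 210 mm to the right (-y) of the empty one, in which a disc already lies.
- pull_mid (a point): Middle of the outer face of the aluminium pull on the drawer's front: an upright lip 310 mm long (chest's y), 12 mm high (54 to 66 mm above the table), 14 mm off the red front. The point is 60 mm above the table, 131 mm in front of the chest's origin when shut; it moves with the drawer. Pushing here towards the chest's +x shuts the drawer.
- loose_disc: Round light-grey metal disc with a round hole in the middle, 66 mm across, 10 mm thick, 110 g, that lies flat on the black foam between the two cut-outs, 47 to 125 mm to the right (-y) of the empty one and up to 14 mm nearer or farther. Origin: centre of its underside. It slides when pushed at the rim, tips into the cut-out edge first and drops in when it is over it.
- stowed_disc: An equal-sized disc (66 x 10 mm) already flat in the right-hand cut-out, 1 mm proud of the foam. Origin: centre of its underside. To be left there.
- chrome_post: Chromed turned post, 76 mm across, 59 mm tall, standing on the table to the left of the open drawer. Origin: centre of its underside.
- red_bottle: Small red bottle with a pointed blue cap, 19 x 32 mm and 93 mm tall, standing on the table to the right of the open drawer; tips easily. Origin: centre of its underside.
- tape_roll: Roll of beige tape, 104 mm across, 25 mm high, lying on the right half of the chest's top. Origin: centre of its underside.
- driver: Screwdriver with an orange and black handle, 185 mm long, lying on the table beside the right-hand side of the drawer. Origin: middle of its length, on the table.
Things that resemble listed ones, but are neither listed nor needed, are in the scene too. What is shaped like the loose_disc but pink or yellow is not meant. Leave any orange or yellow look-alike of the stowed_disc alone.

How it is judged (in metres and radians):
On the way:
1. the loose disc lies flat in the empty cut-out while the drawer is still open (more than 50 mm) (horizontal distance between loose_disc and empty_cutout below 0.004 m and z of loose_disc in the frame of empty_cutout below 0.002 m and angle between loose_disc's own z axis and vertical below 0.06 rad and x of chest_drawer in the frame of chest below -0.05 m), for 0.2 s.
At the end, for the whole second after the job is handed in: The drawer is shut to within 4 mm, and each disc lies at rest flat in its own cut-out: within 4 mm of its centre, at most 2 mm above its floor, tilted less than 0.06 rad (x of chest_drawer in the frame of chest above -0.004 m and horizontal distance between loose_disc and empty_cutout below 0.004 m and z of loose_disc in the frame of empty_cutout below 0.002 m and angle between each of loose_disc, stowed_disc's own z axis and vertical below 0.06 rad and horizontal distance between stowed_disc and full_cutout below 0.004 m and z of stowed_disc in the frame of full_cutout below 0.002 m and linear speed of loose_disc below 0.02 m/s); the robot touches nothing.
It fails at once if the loose disc is lifted more than 15 mm above the foam's face (height (world z) of loose_disc above 0.061 m).
It fails at once if the stowed disc is raised or pushed out of its cut-out (z of stowed_disc in the frame of full_cutout above 0.006 m or horizontal distance between stowed_disc and full_cutout above 0.012 m).
It fails at once if the tape, the post, the bottle or the screwdriver is moved more than 20 mm or the post or bottle knocked over (distance of any of chrome_post, red_bottle, driver, tape_roll from where it was at the start of the episode above 0.02 m or angle between any of red_bottle, chrome_post's own z axis and vertical above 0.5 rad).
It also fails if it takes over 58 s, if anything falls off the work surface, if the arm or the gripper's body presses on something with over 40 N, if the wrist force passes 120 N, or if a joint passes its speed limit or range.

## Working session

There is one attempt and no reset: what is moved stays moved. The work goes in short steps, Python scripts to look and compute and a shell command to move; the robot and the scene stay as the last step left them, time stands still between calls to the robot, and variables do not carry over. Pictures are saved under pics/ and viewed, at most 13 in all, crops included, and the job is handed in when it is done.

```bash
ls; mkdir -p pics; cat > h.py <<'E'
import numpy as np, cv2
from scipy.spatial.transform import Rotation as R
from bench import ctrl,cams,job,nets
def rot(q): return R.from_quat([q[1],q[2],q[3],q[0]]).as_matrix()
def pose(c,o=None):
    if 'xyz' in c: 
        a=np.array(c['attitude']); return (a if a.shape==(3,3) else rot(a)), np.array(c['xyz'])
    T=np.array(c['tool_from_camera']); Rt=rot(o['ee_rot']); return Rt@T[:3,:3], Rt@T[:3,3]+np.array(o['eef_pos'])
def px2w(c,uv,z,o=None):
    Rm,t=pose(c,o); d=Rm@np.array([(uv[0]-c['cx'])/c['fx'],(uv[1]-c['cy'])/c['fy'],1]); return t+d*(z-t[2])/d[2]
def w2px(c,p,o=None):
    Rm,t=pose(c,o); q=Rm.T@(np.array(p)-t); return np.array([c['fx']*q[0]/q[2]+c['cx'],c['fy']*q[1]/q[2]+c['cy']])
E
python3 - <<'E'
from h import *
o=ctrl.get_obs(); print(o)
for n in ['top','side']:
    c=cams.capture(n); cv2.imwrite(f'pics/{n}0.png',c['frame']); print({k:v for k,v in c.items() if k!='frame'})
    for l in ['chest','chest_drawer','empty_cutout','full_cutout','pull_mid','loose_disc','stowed_disc','chrome_post','red_bottle','tape_roll','driver']:
        print(l,[(np.round(d['position']),round(d['conf'],2)) for d in nets.look_for(l,c)])
E
```

```text
pics
{'clock': 0.0, 'joint_pos': array([-1.48532803e+00,  1.81550175e-01,  1.60802169e+00,  1.83928715e-06,
        1.35379065e+00, -2.06282832e-01]), 'joint_vel': array([-2.61128302e-04,  6.02463589e-05, -3.09941527e-05,  5.57641141e-04,
        4.57474850e-04, -4.75211378e-04]), 'tau': array([-7.06008905e-04, -4.44863605e+01, -3.51342773e+01, -2.95947866e-04,
        8.90868221e-03, -1.07298303e-05]), 'eef_pos': array([ 165.36741056, -550.15092425,  244.37238023]), 'ee_rot': array([-8.83261512e-04,  9.89378655e-01,  1.45358499e-01,  5.43199456e-05]), 'force': array([ 0.38419616, -0.57770414, -0.16670489]), 'wrist_torque': array([-0.02840488, -0.01377145, -0.03239372]), 'gripper_force': 0.0, 'gripper_width': 85.3690841664377}
{'fx': 511.3232494337293, 'fy': 511.3232494337293, 'cx': 280.68103278268825, 'cy': 201.49429452574304, 'xyz': array([ 473.79082456, -194.92296284, 1472.23720768]), 'attitude': array([-0.03084429,  0.71148738, -0.70172284,  0.02047901]), 'shot': 1}
chest [(array([ 706., -162.,   85.]), 0.68)]
chest_drawer [(array([ 528., -136.,   47.]), 0.6)]
empty_cutout [(arra
[... 976 characters left out ...]
9.]), 0.68)]
chest_drawer [(array([ 522., -185.,   44.]), 0.92)]
empty_cutout [(array([ 520., -183.,   47.]), 0.92)]
full_cutout [(array([ 522., -180.,   46.]), 0.8)]
pull_mid [(array([ 522., -184.,   42.]), 0.74)]
loose_disc [(array([ 540., -476.,    8.]), 0.71), (array([ 724., -437.,   11.]), 0.62), (array([ 514., -142.,   56.]), 0.57)]
stowed_disc [(array([ 371., -400.,    9.]), 0.88), (array([ 501., -244.,   49.]), 0.74), (array([ 647., -551.,   11.]), 0.57)]
chrome_post [(array([405., 172.,  44.]), 0.65)]
red_bottle [(array([ 469., -438.,   39.]), 0.47)]
tape_roll [(array([ 713., -286.,  106.]), 0.97), (array([ 513., -143.,   55.]), 0.57), (array([ 467., -437.,   38.]), 0.41)]
driver []
```

```bash
python3 - <<'E'
from h import *
i=cv2.imread('pics/top0.png'); cv2.imwrite('pics/top0c.png',cv2.resize(i[120:320,140:420],(784,560),interpolation=cv2.INTER_CUBIC))
E
```

```text
(no output)
```

View pics/top0.png

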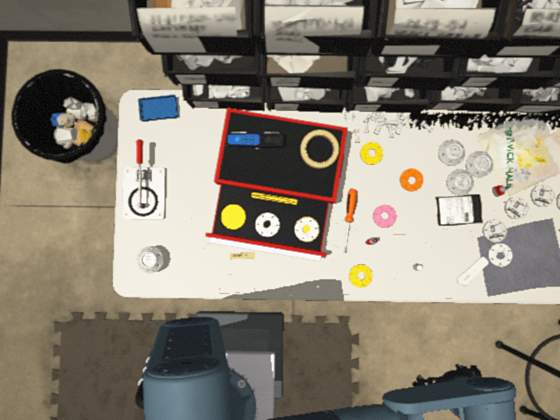

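View pics/top0c.png

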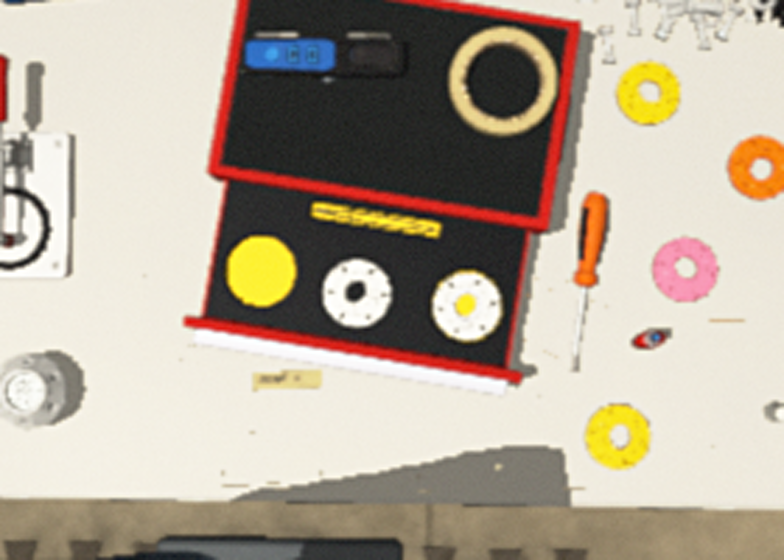

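Viewed both pictures. The top view is about 2 mm/px.
- **Loose disc:** the candidates are the grey disc on the foam at (267,224), the disc at (306,229), pink (385,216), yellow (371,153) and (361,275), orange (411,180), and grey ones far right, e.g. (500,255). The one at (267,224) fits: it is light grey, lies on black foam and shows a black hole (foam) between the cut-outs.
- **Stowed disc:** (306,229), with yellow floor showing through its hole.
- **Empty cut-out:** the bare yellow floor at (233,216).

The enlarged crop confirms all three.

```bash
cat >> h.py <<'E'
def blobs(c,o=None,seed_top=None):
    "ellipse centres of cut-out floor / discs near expected world points"
    f=c['frame']; out={}
    hsv=cv2.cvtColor(f,cv2.COLOR_BGR2HSV)
    yel=((hsv[...,0]>20)&(hsv[...,0]<35)&(hsv[...,1]>150)&(hsv[...,2]>100)).astype(np.uint8)
    wht=((hsv[...,1]<60)&(hsv[...,2]>130)).astype(np.uint8)
    for nm,m,z,p in seed_top:
        m={'y':yel,'w':wht,'b':yel|wht}[m]; uv=w2px(c,p,o)
        n,l,s,ce=cv2.connectedComponentsWithStats(m)
        k=[i for i in range(1,n) if s[i,4]>60]; i=min(k,key=lambda i:np.hypot(*(ce[i]-uv)))
        cs,_=cv2.findContours((l==i).astype(np.uint8),cv2.RETR_EXTERNAL,cv2.CHAIN_APPROX_NONE)
        h=cv2.convexHull(max(cs,key=cv2.contourArea)); e=cv2.fitEllipse(max(cs,key=cv2.contourArea))
        w=px2w(c,e[0],z,o); out[nm]=w[:2]; print(nm,np.round(e[0],1),np.round(e[1],1),np.round(w,1))
    return out
S=[('empty','y',38,[529,-36,37]),('loose','w',56,[512,-137,56]),('stow','w',47,[500,-245,47])]
E
python3 - <<'E'
from h import *
print(ctrl.tcp_to_tips)
for n in ['top','side']:
    c=cams.capture(n); b=blobs(c,None,S)
    d=b['empty']-b['stow']; print('len',np.hypot(*d),'yaw',np.degrees(np.arctan2(d[1],d[0]))-90)
    u=d/np.hypot(*d); r=b['loose']-b['empty']; print('loose in chest frame x,y', r@[u[1],-u[0]], r@u)
E
```

```text
14.0
empty [232.9 216.4] [24.5 25.3] [534.3 -39.4  38. ]
loose [266.9 224.3] [23.6 24.1] [ 512.8 -136.2   56. ]
stow [306.3 229. ] [22.4 24.2] [ 501.4 -245.6   47. ]
len 208.82452142680486 yaw -9.0661972403133
loose in chest frame x,y -5.961906183312396 -98.92411499920553
empty [267.2 191.5] [11.5 22.4] [534.6 -36.9  38. ]
loose [268.5 208.1] [15.6 22.8] [ 511.4 -140.9   56. ]
stow [274.9 234.8] [16.9 24.3] [ 500.9 -248.8   47. ]
len 214.60337340600918 yaw -9.038586467374955
loose in chest frame x,y -6.612887038109997 -106.37984565555595
```

```bash
python3 -m creep '{"dp":[[3.6,-2.1,0],[3.6,-2.1,0],[3.6,-2.1,0],[3.6,-2.1,0],[3.6,-2.1,0],[3.6,-2.1,0],[3.6,-2.1,0],[3.6,-2.1,0]],"yaw":[0,0,0,0,0,0,0,0],"jaw":[0,0,0,0,0,0,0,0]}'; python3 -m creep '{"dp":[[3.6,-2.1,0],[3.6,-2.1,0],[3.6,-2.1,0],[3.6,-2.1,0],[0,0,0],[0,0,0]],"yaw":[0,0,0,0,0,0],"jaw":[0,0,0,0,0,0]}'; python3 -m creep '{"dp":[[0,0,0],[0,0,0],[0,0,0],[0,0,0],[0,0,0],[0,0,0],[0,0,0],[0,0,0]],"yaw":[-0.14,-0.14,-0.14,-0.14,-0.14,-0.14,-0.14,-0.14],"jaw":[0,0,0,0,0,0,0,0]}'
python3 -m creep '{"dp":[[0,0,0],[0,0,0]],"yaw":[0,0],"jaw":[0,0]}'
python3 - <<'E'
from h import *
o=ctrl.get_obs(); Rt=rot(o['ee_rot']); print(o['eef_pos'],Rt.round(3),o['gripper_width'],np.degrees(np.arctan2(Rt[1,0],Rt[0,0])))
c=cams.capture('wrist'); cv2.imwrite('pics/w1.png',c['frame'])
for p in S: print(p[0],w2px(c,p[3],o))
E
```

```text
clock: 2.1
eef_pos: [393.9, -305.6, 245.6]
ee_rot: [0.0, 0.989, 0.145, 0.0]
force: [0.4, -1.0, 0.1]
gripper_width: 42.5
gripper_force: 0.0
clock: 2.7
eef_pos: [507.0, -184.2, 245.2]
ee_rot: [0.0, 0.989, 0.147, -0.0]
force: [0.1, 0.5, -0.1]
gripper_width: 42.6
gripper_force: 0.0
clock: 3.5
eef_pos: [505.8, -186.5, 245.3]
ee_rot: [0.0, 0.76, 0.65, -0.0]
force: [-0.2, -0.1, 0.2]
gripper_width: 42.8
gripper_force: 0.0
clock: 3.7
eef_pos: [506.1, -186.0, 245.3]
ee_rot: [-0.0, 0.763, 0.647, -0.0]
force: [-0.1, -0.7, -0.2]
gripper_width: 42.5
gripper_force: 0.0
[ 506.1098274  -185.95471635  245.28074076] [[ 0.164  0.987 -0.   ]
 [ 0.987 -0.164 -0.   ]
 [-0.    -0.    -1.   ]] 42.532731838939824 80.58825953005638
empty [276.5821367   -2.56784857]
loose [276.45818149 125.83588738]
stow [282.67548087 237.41343277]
```

View pics/w1.png

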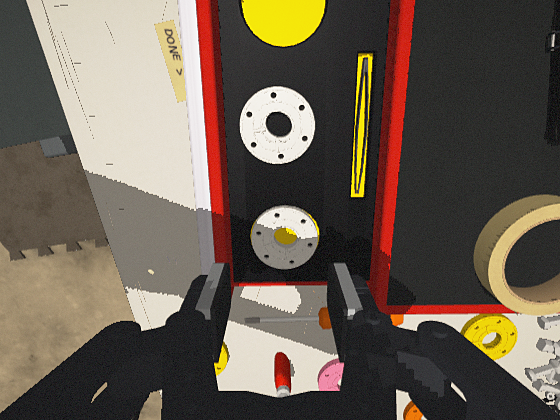

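Wrist view: empty cut-out is at about (284,3), clipped by the top edge, the loose disc at (277,125) and the stowed disc at (285,237). I'll move 60 mm forward so all of them are in frame and measure there.

```bash
python3 -m creep '{"dp":[[2,0,0],[2,0,0],[2,0,0],[0,0,0],[0,0,0]],"yaw":[0,0,0,0,0],"jaw":[0,0,0,0,0]}'
python3 - <<'E'
from h import *
o=ctrl.get_obs(); Rt=rot(o['ee_rot']); print(o['eef_pos'])
c=cams.capture('wrist'); b=blobs(c,o,S[:2]+[('stow','b',47,S[2][3])])
for k in b: print(k,(Rt.T@(np.r_[b[k],0]-o['eef_pos']))[:2].round(1))
d=b['empty']-b['stow']; print('len',np.hypot(*d),'yaw',np.degrees(np.arctan2(d[1],d[0]))-90)
E
```

```text
clock: 4.25
eef_pos: [516.1, -126.0, 245.4]
ee_rot: [0.0, 0.761, 0.648, -0.0]
force: [0.7, -0.6, 0.0]
gripper_width: 42.8
gripper_force: 0.0
[ 516.13224867 -126.02769425  245.36349814]
empty [283.   77.6] [78.1 83.5] [533.9 -38.6  38. ]
loose [276.7 191.8] [69.  70.2] [ 512.5 -135.7   56. ]
stow [283.3 292. ] [53.6 64. ] [ 501.4 -245.9   47. ]
empty [89.2  3.6]
loose [-10.   -2.1]
stow [-120.6    4.5]
len 209.81778301438192 yaw -8.915269977166815
```

```bash
python3 -m creep '{"dp":[[-3,-0.2,0],[-2.6,0,0],[0,0,4],[0,0,4],[0,0,4],[0,0,4],[0,0,1.5],[0,0,0]],"yaw":[0,0,0,0,0,0,0,0],"jaw":[0,0,0,0,0,0,0,0]}'
python3 -m creep '{"dp":[[0,0,0.2],[0,0,0.2],[0,0,0]],"yaw":[0,0,0],"jaw":[0,0,0]}'
python3 - <<'E'
from h import *
o=ctrl.get_obs(); Rt=rot(o['ee_rot']); print(o['eef_pos'],o['force'])
c=cams.capture('wrist'); cv2.imwrite('pics/w2.png',c['frame'])
print((Rt.T@(np.r_[512.6,-136,0]-o['eef_pos']))[:2],(Rt.T@(np.r_[534,-38.7,0]-o['eef_pos']))[:2])
E
```

```text
clock: 5.1
eef_pos: [503.6, -180.6, 68.2]
ee_rot: [-0.002, 0.761, 0.648, -0.001]
force: [-0.3, -0.0, 0.9]
gripper_width: 42.7
gripper_force: 0.0
clock: 5.4
eef_pos: [506.5, -181.5, 67.9]
ee_rot: [0.001, 0.761, 0.649, 0.0]
force: [-0.1, 0.6, 0.4]
gripper_width: 42.6
gripper_force: 0.0
[ 506.45081552 -181.50912509   67.92589636] [-0.05035772  0.56266     0.37815021]
[45.99091716 -1.32697003] [145.45183625   4.3970768 ]
```

View pics/w2.png

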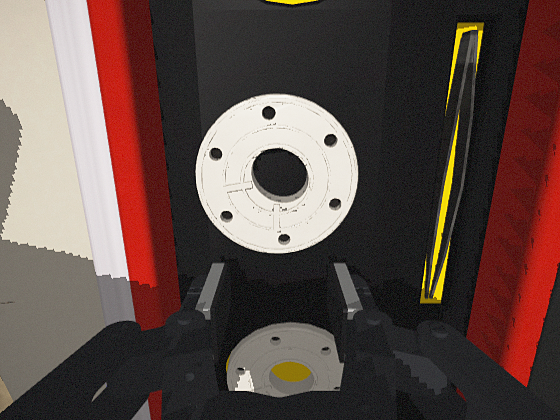

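View: the disc is centred at (277,173), ahead of and between the fingertips at (217,265) and (343,265). The tips are still above the foam. I'll feel downward.

```bash
for i in 1 2 3; do python3 -m creep '{"dp":[[0,0,0.2],[0,0,0],[0,0,0]],"yaw":[0,0,0],"jaw":[0,0,0]}' | egrep 'eef_pos|force'; done
```

```text
eef_pos: [505.4, -180.8, 64.4]
force: [-1.6, -0.6, 0.0]
gripper_force: 0.0
eef_pos: [505.2, -180.7, 62.1]
force: [0.7, -0.2, -0.5]
gripper_force: 0.0
eef_pos: [505.3, -180.8, 60.2]
force: [-0.6, 0.6, 0.4]
gripper_force: 0.0
```

```bash
for i in 1 2 3; do python3 -m creep '{"dp":[[0,0,0.1],[0,0,0],[0,0,0]],"yaw":[0,0,0],"jaw":[0,0,0]}' | egrep 'eef_pos|force:'; done
```

```text
eef_pos: [505.3, -180.8, 59.3]
force: [0.0, 0.9, 0.1]
gripper_force: 0.0
eef_pos: [505.3, -180.8, 58.2]
force: [0.0, -0.5, 0.4]
gripper_force: 0.0
eef_pos: [505.7, -180.9, 58.1]
force: [-1.6, 1.2, 7.9]
gripper_force: 3.4
```

```bash
python3 -m creep '{"dp":[[0,-0.1,-0.25],[0,0,0],[0.6,0,0],[0.6,0,0],[0.6,0.04,0],[0.6,0.04,0],[0.6,0.04,0],[0.6,0.04,0]],"yaw":[0,0,0,0,0,0,0,0],"jaw":[0,0,0,0,0,0,0,0]}'
python3 -m creep '{"dp":[[0.6,0.04,0],[0.6,0.04,0],[0.6,0.04,0],[0.6,0.03,0],[0.6,0.03,0],[0,0,0],[0,0,0]],"yaw":[0,0,0,0,0,0,0],"jaw":[0,0,0,0,0,0,0]}'
python3 - <<'E'
from h import *
o=ctrl.get_obs(); Rt=rot(o['ee_rot'])
c=cams.capture('wrist'); cv2.imwrite('pics/w3.png',c['frame']); f=Rt.T
T=lambda p:(f@(np.r_[p[:2],0]-o['eef_pos']))[:2].round(1)
print('loose wrist'); b=blobs(c,o,[('loose','w',56,[*(np.array(o['eef_pos'])+Rt@[36,0,0])[:2],56])]); print(T(b['loose']),'cut',T([534,-38.7]))
c=cams.capture('top'); b=blobs(c,None,[('loose','w',56,[*(np.array(o['eef_pos'])+Rt@[36,0,0])[:2],56]),S[2]])
E
```

```text
clock: 8.05
eef_pos: [511.7, -144.7, 59.7]
ee_rot: [-0.0, 0.761, 0.649, -0.0]
force: [-0.8, -1.1, -0.6]
gripper_width: 42.7
gripper_force: 0.3
clock: 8.75
eef_pos: [518.2, -115.8, 59.8]
ee_rot: [0.0, 0.761, 0.649, 0.0]
force: [-0.1, 0.6, -0.1]
gripper_width: 42.7
gripper_force: 0.0
loose wrist
loose [277.6 200.6] [161.1 167. ] [523.4 -78.   56. ]
[38.2 -0.9] cut [78.6  3.4]
loose [249.8 218.4] [ 7.1 39.4] [528.6 -88.6  56. ]
stow [306.1 228.9] [22.  22.7] [ 501.8 -245.1   47. ]
```

View pics/w3.png

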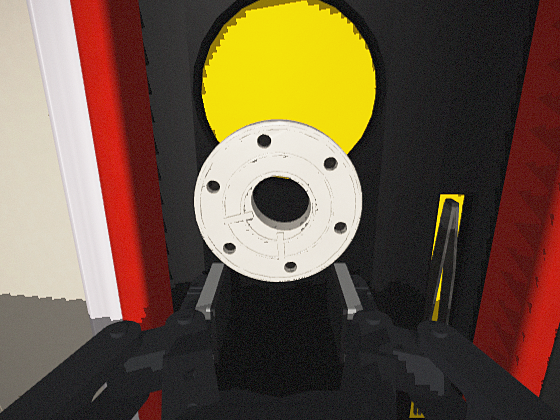

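The disc is in the cradle at (278,201) and the cut-out is at (289,85): 40 mm to go and about 4 mm sideways towards tool +y.

```bash
python3 -m creep '{"dp":[[0.4,0.1,0],[0.4,0.1,0],[0.4,0.1,0],[0.4,0.1,0],[0.4,0,0],[0,0,0],[0,0,0]],"yaw":[0,0,0,0,0,0,0],"jaw":[0,0,0,0,0,0,0]}'
python3 - <<'E'
from h import *
o=ctrl.get_obs(); Rt=rot(o['ee_rot'])
c=cams.capture('wrist'); cv2.imwrite('pics/w4.png',c['frame']); f=Rt.T
T=lambda p:(f@(np.r_[p[:2],0]-o['eef_pos']))[:2].round(1)
b=blobs(c,o,[('loose','w',56,[*(np.array(o['eef_pos'])+Rt@[36,0,0])[:2],56])]); print(T(b['loose']),'cut',T([534,-38.7]))
E
```

```text
clock: 9.55
eef_pos: [525.3, -96.6, 59.8]
ee_rot: [-0.0, 0.761, 0.649, 0.0]
force: [-0.2, 0.0, 0.0]
gripper_width: 42.6
gripper_force: 0.0
loose [278.6 202.4] [160.7 166.7] [530.7 -59.6  56. ]
[37.4 -0.5] cut [58.6 -0.5]
```

View pics/w4.png

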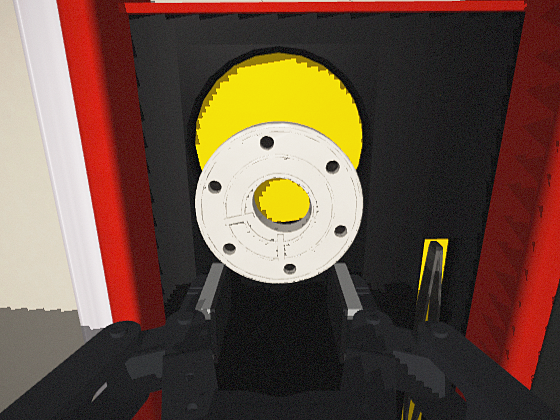

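The disc is at (279,202), laterally in line with the cut-out at (279,~135), with 21 mm left.

```bash
python3 -m creep '{"dp":[[0.3,0,0],[0.3,0,0],[0.3,0,0],[0.3,0,0],[0.3,0,0],[0.3,0,0],[0.2,0,0],[0,0,0]],"yaw":[0,0,0,0,0,0,0,0],"jaw":[0,0,0,0,0,0,0,0]}'
python3 -m creep '{"dp":[[0,0,0],[0,0,0]],"yaw":[0,0],"jaw":[0,0]}'
python3 - <<'E'
from h import *
o=ctrl.get_obs(); Rt=rot(o['ee_rot'])
c=cams.capture('wrist'); cv2.imwrite('pics/w5.png',c['frame']); f=Rt.T
T=lambda p:(f@(np.r_[p[:2],0]-o['eef_pos']))[:2].round(1)
b=blobs(c,o,[('loose','w',47,[*(np.array(o['eef_pos'])+Rt@[36,0,0])[:2],56])]); print(T(b['loose']),'cut',T([534,-38.7]))
E
```

```text
clock: 10.4
eef_pos: [528.3, -76.7, 59.6]
ee_rot: [-0.0, 0.761, 0.649, 0.0]
force: [0.0, 0.3, -0.6]
gripper_width: 42.7
gripper_force: 0.1
clock: 10.6
eef_pos: [528.3, -77.1, 59.7]
ee_rot: [-0.0, 0.761, 0.649, -0.0]
force: [-0.1, -1.0, 0.2]
gripper_width: 42.4
gripper_force: 0.0
loose [278.4 202.3] [160.3 161.7] [533.3 -42.7  47. ]
[34.7 -0.5] cut [38.8 -0.5]
```

View pics/w5.png

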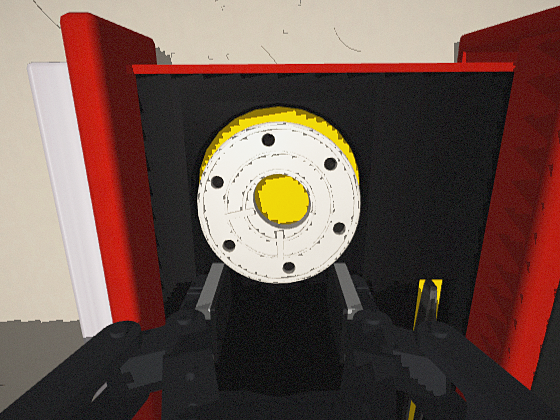

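The disc is tipping in, with a yellow crescent left at the far edge (280,115). It needs a few more millimetres.

```bash
python3 -m creep '{"dp":[[0.15,0,0],[0.15,0,0],[0.15,0,0],[0,0,0],[0,0,0],[0,0,0]],"yaw":[0,0,0,0,0,0],"jaw":[0,0,0,0,0,0]}'
python3 - <<'E'
from h import *
o=ctrl.get_obs(); Rt=rot(o['ee_rot'])
c=cams.capture('wrist'); cv2.imwrite('pics/w6.png',c['frame']); f=Rt.T
T=lambda p:(f@(np.r_[p[:2],0]-o['eef_pos']))[:2].round(1)
b=blobs(c,o,[('loose','w',47,[*(np.array(o['eef_pos'])+Rt@[36,0,0])[:2],56])]); print(T(b['loose']),'cut',T([534,-38.7]))
E
```

```text
clock: 11.25
eef_pos: [529.2, -72.7, 59.8]
ee_rot: [0.0, 0.761, 0.649, 0.0]
force: [-0.1, 0.1, 0.4]
gripper_width: 42.9
gripper_force: 0.0
loose [278.1 203. ] [150.7 155.8] [533.9 -38.7  47. ]
[34.4 -0.7] cut [34.4 -0.6]
```

View pics/w6.png

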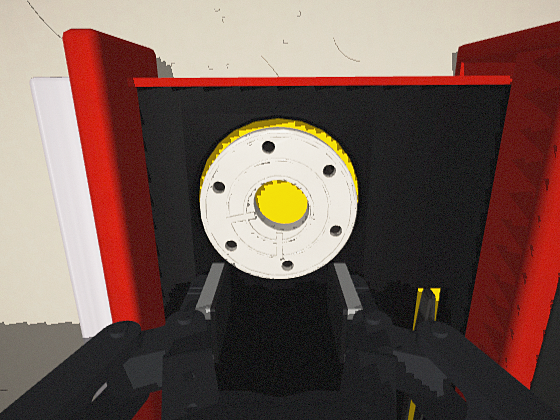

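The disc has dropped: its apparent size fell from 165 to 153 px, and it is centred on the cut-out at (278,203). I'll back off, rise and check from above, and measure the pull as well.

```bash
python3 -m creep '{"dp":[[-0.3,0,0],[-0.5,0,0],[-0.5,0,0],[0,0,-3],[0,0,-4],[0,0,-4],[-2,0,-4],[0,0,0]],"yaw":[0,0,0,0,0,0,0,0],"jaw":[0,0,0,0,0,0,0,0]}'
python3 -m creep '{"dp":[[-4,0,-2],[0,0,0],[0,0,0]],"yaw":[0,0,0],"jaw":[1,1,1]}'
python3 - <<'E'
from h import *
o=ctrl.get_obs(); Rt=rot(o['ee_rot']); print(o['eef_pos'])
c=cams.capture('wrist'); cv2.imwrite('pics/w7.png',c['frame'])
b=blobs(c,o,[('loose','b',47,[534,-38.7,47]),('stow','b',47,S[2][3])])
c=cams.capture('top'); i=c['frame'][150:290,180:360]; cv2.imwrite('pics/top7.png',cv2.resize(i,(720,560),interpolation=cv2.INTER_CUBIC))
for p in [(209.6,241.4),(320.4,260)]: print(px2w(c,p,66))
E
```

```text
clock: 12.1
eef_pos: [527.2, -108.7, 216.5]
ee_rot: [0.006, 0.761, 0.648, 0.002]
force: [0.9, -0.1, -0.1]
gripper_width: 42.9
gripper_force: 0.0
clock: 12.4
eef_pos: [517.4, -145.7, 229.7]
ee_rot: [0.0, 0.762, 0.648, 0.0]
force: [-0.3, 0.6, -0.6]
gripper_width: 0.5
gripper_force: 0.0
[ 517.41193239 -145.69691408  229.67012936]
loose [278.   51.7] [83.6 90.9] [534. -39.  47.]
stow [278.5 293.5] [0. 1.] [ 498.9 -256.9   47. ]
[463.40331684  20.16502493  66.        ]
[ 417.12429502 -284.37016934   66.        ]
```

View pics/w7.png

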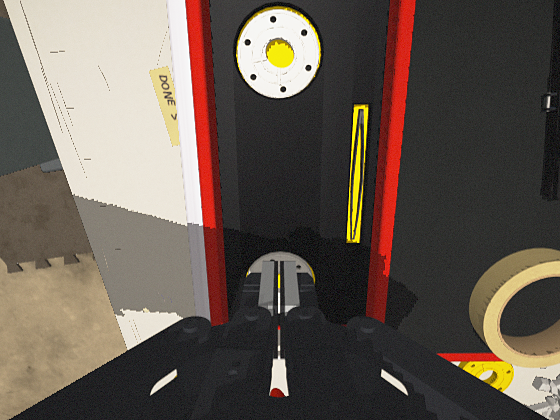

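The loose disc lies flat at (278,52), centred in its cut-out. The pull's middle is at about (440,-132). I'll go in front of the pull and then push along tool +y.

```bash
python3 -m creep '{"dp":[[0.1,-3.2,0],[0,-3.2,0],[0,-3.2,0],[0,-3.2,0],[0,0,0],[0,0,0]],"yaw":[0,0,0,0,0,0],"jaw":[1,1,1,1,1,1]}'
python3 -m creep '{"dp":[[0,0,3.5],[0,0,3.5],[0,0,3.5],[0,0,3.5],[0,0,2.4],[0,0,0],[0,0,0]],"yaw":[0,0,0,0,0,0,0],"jaw":[1,1,1,1,1,1,1]}'
python3 -m creep '{"dp":[[0,0.5,0],[0,0.7,0],[0,0.7,0],[0,0.7,0],[0,0.7,0],[0,0.7,0],[0,0.7,0],[0,0,0]],"yaw":[0,0,0,0,0,0,0,0],"jaw":[1,1,1,1,1,1,1,1]}'
```

```text
clock: 13.1
eef_pos: [391.3, -122.9, 229.5]
ee_rot: [0.0, 0.761, 0.649, 0.0]
force: [-0.8, -0.4, 0.3]
gripper_width: -0.3
gripper_force: 0.0
clock: 13.8
eef_pos: [391.9, -123.4, 65.7]
ee_rot: [-0.001, 0.761, 0.649, -0.0]
force: [0.5, 0.5, 0.9]
gripper_width: -0.2
gripper_force: 0.0
clock: 14.6
eef_pos: [439.0, -131.4, 65.9]
ee_rot: [0.001, 0.761, 0.649, 0.0]
force: [0.2, 0.3, 0.4]
gripper_width: 0.3
gripper_force: 0.0
```

```bash
python3 - <<'E'
from h import *
c=cams.capture('top'); b=blobs(c,None,[('loose','b',47,[534,-38.7,47]),('stow','b',47,S[2][3])])
cv2.imwrite('pics/top8.png',c['frame'])
E
```

```text
loose [234. 211.] [22.8 23.8] [549.1 -43.2  47. ]
stow [307.7 223. ] [21.9 23.1] [ 518.3 -249.5   47. ]
```

The drawer moved 15 mm with the fingers. Continuing.

```bash
python3 -m creep '{"dp":[[0,0.7,0],[0,0.7,0],[0,0.7,0],[0,0.7,0],[0,0.7,0],[0,0.7,0],[0,0.7,0],[0,0.5,0]],"yaw":[0,0,0,0,0,0,0,0],"jaw":[1,1,1,1,1,1,1,1]}' | egrep 'eef_pos|^force'
python3 -m creep '{"dp":[[0,0.6,0],[0,0.6,0],[0,0.6,0],[0,0.6,0],[0,0.6,0],[0,0.5,0],[0,0.4,0],[0,0,0]],"yaw":[0,0,0,0,0,0,0,0],"jaw":[1,1,1,1,1,1,1,1]}' | egrep 'eef_pos|^force'
python3 - <<'E'
from h import *
c=cams.capture('side'); cv2.imwrite('pics/s9.png',c['frame'])
c=cams.capture('top'); cv2.imwrite('pics/t9.png',cv2.resize(c['frame'][90:290,180:380],(600,600),interpolation=cv2.INTER_CUBIC))
E
```

```text
eef_pos: [491.8, -139.7, 65.8]
force: [-2.3, 1.7, -2.0]
eef_pos: [530.8, -146.3, 66.2]
force: [0.3, -0.1, -0.9]
```

View pics/t9.png

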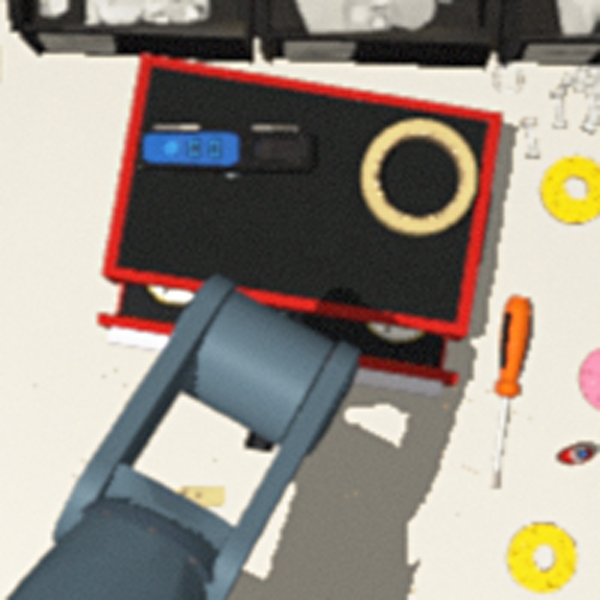

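The discs at (172,293) and (395,328) are passing under the rail, and about 30 mm of drawer is still out.

```bash
python3 -m creep '{"dp":[[0,0.4,0],[0,0.4,0],[0,0.4,0],[0,0.4,0],[0,0.3,0],[0,0,0]],"yaw":[0,0,0,0,0,0],"jaw":[1,1,1,1,1,1]}' | egrep 'eef_pos|^force'
for i in 1 2 3; do python3 -m creep '{"dp":[[0,0.2,0],[0,0.2,0],[0,0,0]],"yaw":[0,0,0],"jaw":[1,1,1]}' | egrep 'eef_pos|^force'; done
```

```text
eef_pos: [549.2, -148.9, 65.8]
force: [0.1, -0.3, 0.3]
eef_pos: [552.4, -149.3, 65.7]
force: [-1.2, 0.3, 0.2]
eef_pos: [556.5, -149.9, 65.7]
force: [-1.3, 0.7, -0.2]
eef_pos: [560.5, -150.6, 65.7]
force: [-2.1, -0.2, -0.0]
```

```bash
for i in 1 2 3; do python3 -m creep '{"dp":[[0,0.2,0],[0,0.2,0],[0,0,0]],"yaw":[0,0,0],"jaw":[1,1,1]}' | egrep 'eef_pos|^force'; done
```

```text
eef_pos: [562.5, -150.9, 65.6]
force: [-9.6, 1.7, 6.3]
eef_pos: [562.9, -150.9, 65.4]
force: [-26.7, 2.0, 18.3]
eef_pos: [563.3, -150.9, 65.2]
force: [-41.1, 4.6, 31.5]
```

It has hit a firm stop after about 139 mm of travel, which is within the expected 120–150. I'll back off and verify.

```bash
python3 -m creep '{"dp":[[0,-1,0],[0,-2,0],[0,-3,0],[0,-2,0],[0,0,-4],[0,0,-4],[0,0,-4],[0,0,0]],"yaw":[0,0,0,0,0,0,0,0],"jaw":[1,1,1,1,1,1,1,1]}'
python3 -m creep '{"dp":[[0,-4,0],[0,-4,0],[-4,0,0],[-4,0,0],[-4,0,0],[-4,0,0],[0,0,0],[0,0,0]],"yaw":[0,0,0,0,0,0,0,0],"jaw":[1,1,1,1,1,1,1,1]}' 
python3 - <<'E'
from h import *
c=cams.capture('top'); t=cv2.resize(c['frame'][90:290,180:380],(600,600),interpolation=cv2.INTER_CUBIC); cv2.imwrite('pics/t10.png',t)
E
```

```text
clock: 19.55
eef_pos: [497.5, -142.2, 192.8]
ee_rot: [0.007, 0.761, 0.649, 0.003]
force: [1.2, 0.0, 0.3]
gripper_width: 0.1
gripper_force: 0.0
clock: 20.35
eef_pos: [388.7, -286.0, 185.5]
ee_rot: [0.0, 0.762, 0.648, 0.0]
force: [0.6, 0.2, -1.0]
gripper_width: -0.1
gripper_force: 0.0
```

View pics/t10.png

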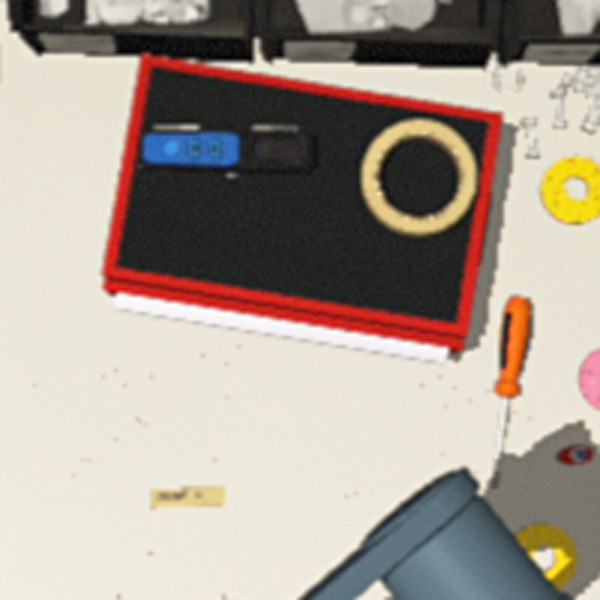

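```bash
python3 - <<'E'
from h import *
c=cams.capture('top')
g=lambda u,v,z: px2w(c,(180+u/3-.33,90+v/3-.33),z)[:2]
a,b=g(146,54,82),g(502,113,82); p,q=g(115,308,66),g(448,361,66)
n=(a-b)/np.hypot(*(a-b)); nx=np.array([n[1],-n[0]])
print(np.hypot(*(a-b)),np.hypot(*(p-q)),[(a-x)@nx for x in (p,q)])
E
```

```text
332.08508122352913 310.25262107581256 [np.float64(235.23642994623734), np.float64(231.8952382874509)]
```

```bash
python3 -c "
from bench import job
print(job.sign_off())"
```

```text
the job is handed in; nothing more can be done
None
```

The loose disc lies flat in its cut-out, the drawer is shut against its stop and the arm is clear; the job was handed in at about 20 s, with no verdict returned.

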